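Lock the bayonet load cap into the soil test cell and hold it down

ROBOT

A 6-joint arm with a two-finger parallel gripper is mounted at the origin on the work surface. World frame = base frame: x ahead of the robot, y to its left, z up, the work surface at z = 0. Lengths are in m, angles in rad, forces in N, time in s.
With the tool pointing down it reaches from about 0.4 to 0.925 m from the base axis. Payload 3.4 kg.
Tool frame: the origin (TCP) lies between the finger pads, 19 mm behind the fingertips; this is the grasp point; z points along the fingers, y is the line along which they close (so a half turn about z gives the same grasp; the last joint's range is limited). The gripper opens to 85 mm and grips with 20 to 120 N. Pads are 22 mm wide; open, the fingers measure 114 mm over their backs; the gripper's body (76 mm by 85 mm) begins 54 mm behind the grasp point. The pads swing forward as they close: fully open they stand 13 mm farther back than shut.
Start: joints at [-1.274, 0.307, 1.506, -0, 1.328, -0.073], TCP at [0.208, -0.536, 0.25] pointing down, gripper open.
Joint ranges: [-3.12, 3.12], [-1.05, 2.28], [0.14, 2.33], [-1.42, 4.57], [0.1, 2.73], [-2.68, 2.68]. Speed limits (rad/s): [2.57, 2.57, 3.14, 3.14, 3.14, 3.14].

INTERFACE

Orientations are given as a unit quaternion [x, y, z, w].
In Python, from bench import manip, imaging gives the robot as it stands. The module is installed in compiled form; this text tells all that it offers.
- The arm moves only by the tool apply_moves, never from a script. Its argument "motion" is text: rows parted by semicolons, each of 5 numbers parted by spaces: the opening, from 0 (shut) to 1 (fully open), then the shift along the tool's x, y, z in cm, then the turn about the tool's z in rad. In form: hand dx dy dz twist; .... A call has exactly 10 rows; each row shifts and turns the commanded pose from where the row before left it, along the tool's axes as they then stand; what a row does not reach is not made up. A row lasts 1/12 s, in which the tool goes at most 41.7 mm and 7.16 degrees, less where a joint would pass 70% of its speed; a pose out of reach is approached as far as the arm can. A call is refused whole if a number of a shift passes 4.17 or a number of a turn 0.125, either way. A call with a gripper value outside its range is refused whole. The fingers move at their own pace and stop on an object; "newtons" is the grip in N (left out, the last holds). Time passes only in rows, so rows that do not move let the fingers close, or fill a call up. It gives the time, the measured TCP pose, the force, the opening and the grip force at its end, in the units of the state.
- manip.observe(): the state, without advancing time (a new reading comes with each control period).
- imaging.capture(name): name is "scene" or "side" or "wrist"; returns a dict with "frame" (400x640x3 uint8, red, green, blue), "fx", "fy", "cx", "cy" (pixels), "origin" and "rotation" of the camera in the world; the wrist camera has in their place "tool_from_camera" (4x4, takes a point from camera to tool coordinates, whose origin is the TCP and whose axes are the flange's). Camera axes: x right, y down, z forward; pixel columns grow to the right and rows downward; lengths in m; the calibration is good to about 2 mm. A picture is of the moment at which its call begins: read the wrist's pose just before it. There is no depth.
- manip.close_job(): hands the job in; it is judged then, once.
The state is a dict: "t": time; "joint_positions": joint angles; "joint_velocities": joint speeds; "joint_torque": joint torques, N m; "ee_pos": TCP position; "ee_rot": TCP orientation; "wrist_force": force on the tool from outside, world axes, zero at the start; "torque": the same for the moment, N m; "finger_gap": finger opening in m; "grasp_force": force on a finger pad.
Only numpy, scipy, OpenCV 4.12 (cv2) and the standard library are available. Lean on these libraries where they do the work, as an engineer would, in place of code of your own. Each camera call takes 0.05 s, during which the arm holds its last target. There are 200 camera calls.

TASK

Take the winged bayonet cap out of its storage ring, push it straight down into the test cell's mouth against the spring until its collar lies flush on the cell, then, still pressing, turn it a quarter turn clockwise (seen from above) to its stop. Finish while still gripping the cap and pressing it fully home, collar flush, so that the reading can be taken: do not let go. Leave the jar, the trough, the red bin and the spatula where they are.

Things in the scene. Friction and masses are not known exactly. Their poses are not given: they have to be found in the camera images.
- cap: Loose bayonet cap, 0.18 kg, 77 mm tall, upright in the storage ring. Origin: lowest end of its steel nose; z up its axis; x along wing and lugs. Going up: cone 0-12 mm (12 to 26 mm dia.), steel stem 26 mm dia. 12-33 mm, round grey collar 60 mm dia. 33-41 mm, white wing grip 41-77 mm: 56 mm along x, 22 mm thick in y, flat parallel sides. Same when turned half round.
- cap_collar (a point): Point on the cap's axis at the underside of its collar, 33 mm above the cap's origin; same axes as the cap.
- cap_grip (a point): Point on the cap's axis in the wing grip, 61 mm above the cap's origin (16 mm below the wing's top): a good place for the TCP, fingers closing along the cap's y on the 22 mm thickness.
- cap_lugs (a point): Point on the cap's axis, 15.5 mm above its origin, at mid-height of the two steel lugs, one each side: together a bar 44 mm tip to tip along the cap's x, 10 mm wide in y, 7 mm high, 14 mm below the collar's underside.
- cell: Fixed test cell: aluminium block 84 x 84 mm on a steel foot plate 110 x 110 x 8 mm, flat top 60 mm above the bench. Origin: centre of its underside; z up. Mouth in the top: a 31 mm square hole with a slot each side along the cell's x, 15 to 16 mm wide, 50 mm end to end, through a roof 8 mm thick. The cap goes in with its x along the cell's x, either way round.
- cell_mouth (a point): Centre of the mouth, in the cell's top face; axes as the cell. Under the 8 mm roof the lugs turn clockwise (from above) from the cell's x to its y, where stops end the turn with 7 deg of play; the other way is blocked. They turn only with the collar within 6 mm of the top. If let go after turning, the spring lifts the cap until the lugs bear on the roof, collar 6 mm above the top.
- platen (a joint): Spring platen in the cell under the mouth: 0 at rest, its top 19 mm below the cell's top; grows in metres as pressed down, to 0.018 at most. The cap's nose meets it with the collar 14 mm above the top; 0.014 with the collar flush (a hard stop, collar on block). Spring 4.4 N at first contact, 0.4 N more per mm, 10 N at flush.
- stand: Fixed black storage ring, 76 mm outer and 51 mm inner diameter, 45 mm high, origin at the centre of its underside. The cap's collar rests on its rim; the cap lifts straight out.
- jar: Bystander: closed glass jar with a steel lid, 60 mm diameter, 85 mm high, origin at the centre of its underside. Leave alone.
- trough: Bystander: clear open trough 260 (x) x 80 (y) x 60 mm, origin at the centre of its underside. Leave alone.
- bin: Bystander: red open parts bin 100 (x) x 140 (y) x 70 mm, origin at the centre of its underside. Leave alone.
- spatula: Bystander: spatula lying flat on the bench between the cell and the ring, 280 mm long along its x, blade 65 mm wide towards +x, 20 mm high; origin at mid-length on its underside. Leave alone.
Mind the look-alikes: they are no part of the job. What is shaped like the cap but brown is not meant. What is shaped like the cell but pink is not meant.

How it is judged:
By the outcome, as a careful person would: the job done as asked, in the order asked, and still so for the second after the job is handed in, while the arm keeps its last pose, push and grip.
It also fails if it takes over 43 s, if anything falls off the work surface, if the arm or the gripper's body presses on something with over 40 N, if the wrist force passes 120 N, or if a joint passes its speed limit or range.

## Working session

There is one attempt and no reset: what is moved stays moved. The work goes in short steps, Python scripts to look and compute and a tool call to move; the robot and the scene stay as the last step left them, time stands still between calls to the robot, and variables do not carry over. Pictures are saved under pics/ and viewed, at most 10 in all, crops included, and the job is handed in when it is done.

Besides the shell and the picture viewer there is one more tool, called after "Request:" as name(argument=value, ...) on one line, values as JSON. apply_moves: Moves the arm, as the interface text tells. Its arguments: {"type":"object","properties":{"motion":{"type":"string"},"newtons":{"type":"number"}},"required":["motion"]}

```bash
mkdir -p pics
cat > h.py <<'E'
import numpy as np, cv2
from bench import manip, imaging
from scipy.spatial.transform import Rotation as R
def cap(n):
    s=manip.observe(); c=imaging.capture(n)
    if 'origin' in c: o=np.array(c['origin']); M=np.array(c['rotation'])
    else:
        T=np.array(c['tool_from_camera']); r=R.from_quat(s['ee_rot']).as_matrix()
        o=np.array(s['ee_pos'])+r@T[:3,3]; M=r@T[:3,:3]
    c['o'],c['M']=o,M
    return c
def onz(c,u,v,z):
    d=c['M']@np.array([(u-c['cx'])/c['fx'],(v-c['cy'])/c['fy'],1.]); 
    return c['o']+d*(z-c['o'][2])/d[2]
def proj(c,p):
    q=c['M'].T@(np.array(p)-c['o']); return np.array([c['fx']*q[0]/q[2]+c['cx'],c['fy']*q[1]/q[2]+c['cy']])
def save(c,n): cv2.imwrite('pics/'+n,c['frame'][:,:,::-1])
E
python3 - <<'E'
from h import *
import pickle
print(manip.observe())
for n in ['scene','side','wrist']:
    c=cap(n); save(c,n+'0.png'); pickle.dump(c,open(n+'0.pkl','wb')); print(n,c['o'],c['M'].round(3).tolist(),c['fx'],c['cx'],c['cy'])
E
```

```text
{'t': 0.0, 'joint_positions': array([-1.27453040e+00,  3.07539903e-01,  1.50766100e+00, -2.43755064e-05,
        1.32842233e+00, -7.34401189e-02]), 'joint_velocities': array([ 0.0004365 ,  0.00038225,  0.00056986, -0.00102408,  0.00095412,
       -0.00103957]), 'joint_torque': array([ 1.26630268e-03, -4.57540619e+01, -2.51912338e+01, -2.40766110e-05,
        1.32430936e-02,  4.71117929e-06]), 'ee_pos': array([ 0.20757848, -0.53551242,  0.24910465]), 'ee_rot': array([ 9.82962229e-01,  1.83804857e-01, -1.24637498e-04, -1.00767790e-03]), 'wrist_force': array([-0.57414545,  1.27137982,  0.90113376]), 'torque': array([-0.03397605,  0.00115639,  0.01663004]), 'grasp_force': 0.0, 'finger_gap': 0.08547185127510598}
scene [ 1.08277091 -0.38360103  0.82661268] [0.829, 0.432, -0.162, -0.316] 368.76098905733016 327.65469766814795 199.97763393784777
side [0.14593267 1.04099598 1.20559671] [-0.156, 0.913, -0.372, 0.066] 494.7110516426834 317.68929056710357 193.3186793020998
wrist [ 0.26804285 -0.51193115  0.37461617] [[0.36, -0.9, -0.244], [-0.933, -0.348, -0.092], [-0.003, 0.261, -0.965]] 326.317034979818 316.6088512178457 196.82579852428685
```

View pics/scene0.png

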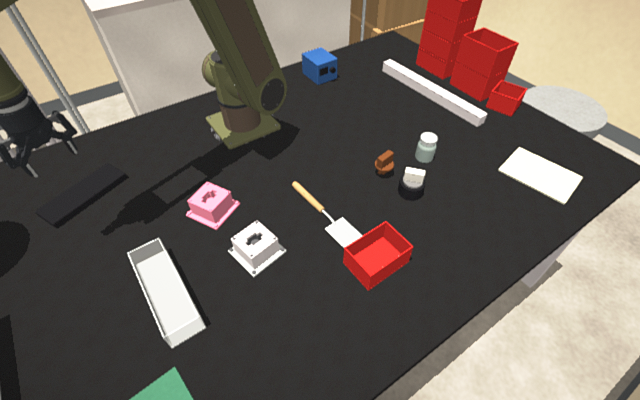

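View pics/side0.png

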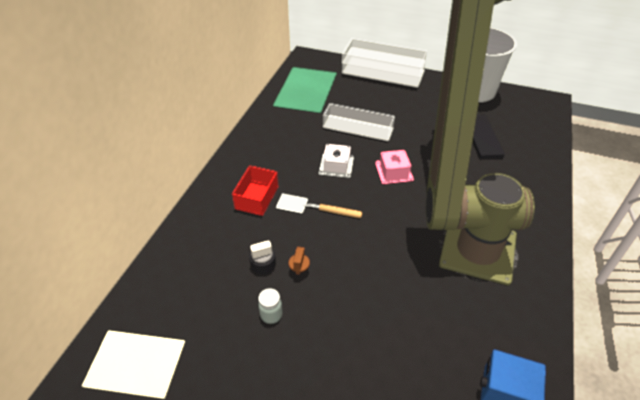

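Scene view: the white-winged cap in the black ring is at (413,180) and a brown look-alike at (385,162). The white/aluminium cell is at (256,245) and a pink look-alike at (212,203). The white ones fit the description. In the side view the cap is at (261,250) and the cell at (337,158). One enlarged crop will confirm this.

```bash
sed -i "s/M=np.array(c\['rotation'\])/M=np.array(c['rotation']); M=M if M.ndim==2 else R.from_quat(M).as_matrix()/" h.py
python3 - <<'E'
from h import *
import pickle
S={n:pickle.load(open(n+'0.pkl','rb')) for n in['scene','side']}
for c in S.values(): c['M']=R.from_quat(c['rotation']).as_matrix() if np.ndim(c['rotation'])==1 else np.array(c['rotation'])
def mask(c,x,y,w,h,lo=150):
    f=c['frame'][y:y+h,x:x+w].astype(int); m=((f.min(2)>lo)&(f.max(2)-f.min(2)<45)).astype(np.uint8)
    n,l,s,ce=cv2.connectedComponentsWithStats(m); k=1+np.argmax(s[1:,4]); 
    return (l==k),ce[k]+[x,y],s[k]+[x,y,0,0,0]
for n,b in [('scene',(397,162,32,25)),('side',(245,238,32,22))]:
    m,ce,s=mask(S[n],*b); print(n,ce,s,'wing',onz(S[n],*ce,.075))
for n,b in [('scene',(225,215,65,62)),('side',(315,140,45,40))]:
    m,ce,s=mask(S[n],*b,lo=120); print(n,ce,s,'cell',onz(S[n],*ce,.04))
def crop(c,x,y,w,h,k): return cv2.resize(c['frame'][y:y+h,x:x+w,::-1],None,fx=k,fy=k,interpolation=cv2.INTER_CUBIC)
a=np.hstack([crop(S['scene'],370,140,70,70,4),crop(S['scene'],222,212,70,70,4)])
b=np.hstack([crop(S['side'],235,230,70,70,4),crop(S['side'],302,130,70,70,4)])
cv2.imwrite('pics/crop.png',np.vstack([a,b]))
E
```

```text
scene [413.48563218 176.46551724] [403 167  23  20 348] wing [0.6068323  0.25760711 0.075     ]
side [260.70588235 247.92857143] [250 241  21  16 238] wing [0.60117758 0.26261587 0.075     ]
scene [255.56951424 247.96203238] [ 228  220   58   57 1791] cell [ 0.5425187  -0.22528884  0.04      ]
side [336.28617363 160.91103966] [319 144  35  34 933] cell [ 0.52227318 -0.20352119  0.04      ]
```

View pics/crop.png

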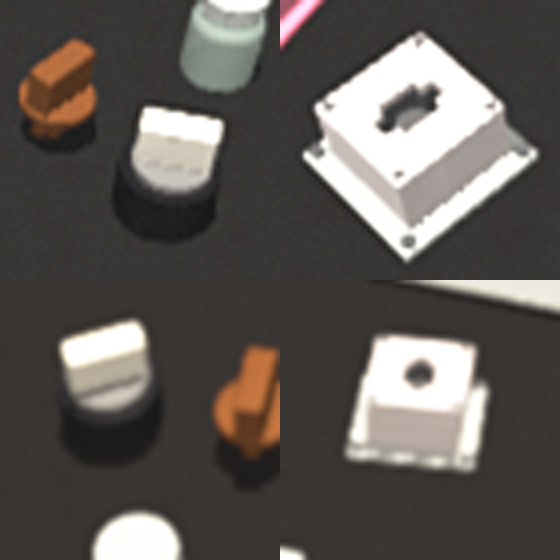

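The crop confirms it: white wing with grey collar in the black ring, with the wing's long top edge at scene px (406,167)-(426,169). The grey-white cell has its mouth at scene (254,239) and side (337,153.5). The brown cap and the pink cell are ruled out.

Run:
```python
from h import *
import pickle
S={n:pickle.load(open(n+'0.pkl','rb')) for n in['scene','side']}
for c in S.values(): c['M']=R.from_quat(c['rotation']).as_matrix() if np.ndim(c['rotation'])==1 else np.array(c['rotation'])
sc,sd=S['scene'],S['side']
P=lambda c,x,y,X,Y,z:onz(c,X+x/4,Y+y/4,z)
print('mouth',P(sc,408-280,108,222,212,.06),P(sd,420-280,374-280,302,130,.06))
a=[P(sc,x-280,y,222,212,.06) for x,y in [(315,107),(420,33),(505,107),(398,185)]]
print('cell top corners',np.round(a,4).tolist(),np.mean(a,0))
for i in range(4):
    d=a[(i+1)%4]-a[i]; print(np.linalg.norm(d),np.degrees(np.arctan2(d[1],d[0])))
d=P(sc,435-280,93,222,212,.06)-P(sc,383-280,124,222,212,.06);print('slot',np.linalg.norm(d),np.degrees(np.arctan2(d[1],d[0])))
b=[P(sc,x,y,370,140,.089) for x,y in [(143,108),(223,118)]]; d=b[1]-b[0];print('wing sc',b,np.linalg.norm(d),np.degrees(np.arctan2(d[1],d[0])))
b=[P(sd,x,y-280,235,230,.089) for x,y in [(60,345),(138,321),(147,347),(65,371)]];d=b[1]-b[0];print('wing sd',np.mean(b,0),np.linalg.norm(d),np.degrees(np.arctan2(d[1],d[0])))
s=manip.observe(); M=R.from_quat(s['ee_rot']).as_matrix(); print(M.round(3))
```

```text
mouth [ 0.5296566  -0.21980186  0.06      ] [ 0.52545463 -0.22001512  0.06      ]
cell top corners [[0.4952, -0.2678, 0.06], [0.48, -0.185, 0.06], [0.5642, -0.169, 0.06], [0.5774, -0.2515, 0.06]] [ 0.52918998 -0.2183211   0.06      ]
0.08414182499078361 100.40826989105476
0.08572419398560782 10.770034849192896
0.08354246754425453 -80.93599759872548
0.08377068243053983 -168.79584349657353
slot 0.038312629151860456 93.87998019407252
wing sc [array([0.57437962, 0.25454582, 0.089     ]), array([0.61518153, 0.29476997, 0.089     ])] 0.05729552758330681 44.59145157798235
wing sd [0.59779251 0.26744878 0.089     ] 0.05850156588902176 -138.69104485030712
[[ 0.932  0.361 -0.   ]
 [ 0.361 -0.932  0.002]
 [ 0.    -0.002 -1.   ]]
```

Request:
apply_moves(motion="1 3.525 -1.81 0 0;1 3.525 -1.81 0 0;1 3.525 -1.81 0 0;1 3.525 -1.81 0 0;1 3.525 -1.81 0 0;1 3.525 -1.81 0 0;1 3.525 -1.81 0 0;1 3.525 -1.81 0 0;1 3.525 -1.81 0 0;1 3.525 -1.81 0 0", newtons=60)

```text
t: 0.98
ee_pos: [0.4718, -0.2382, 0.2499]
ee_rot: [0.983, 0.184, -0.0, -0.0]
wrist_force: [1.0, -0.6, 0.9]
finger_gap: 0.0853
grasp_force: 0.0
```

Request:
apply_moves(motion="1 3.525 -1.81 0 0;1 3.525 -1.81 0 0;1 3.525 -1.81 0 0;1 1.78 -3.36 0 0;1 1.78 -3.36 0 0;1 1.78 -3.36 0 0;1 1.78 -3.36 0 0;1 1.78 -3.36 0 0;1 1.78 -3.36 0 0;1 1.78 -3.36 0 0")

```text
t: 1.82
ee_pos: [0.5809, 0.1151, 0.2497]
ee_rot: [0.983, 0.184, -0.0, 0.0]
wrist_force: [0.4, -0.1, -0.9]
finger_gap: 0.0853
grasp_force: 0.0
```

Request:
apply_moves(motion="1 1.78 -3.36 0 0;1 1.78 -3.36 0 0;1 1.78 -3.36 0 0;1 1.78 -3.36 0 0;1 0 0 0 -0.095;1 0 0 0 -0.095;1 0 0 0 -0.095;1 0 0 0 -0.095;1 0 0 0 0;1 0 0 0 0")

```text
t: 2.65
ee_pos: [0.5988, 0.2642, 0.2496]
ee_rot: [0.931, 0.365, -0.0, -0.0]
wrist_force: [0.0, -0.7, -0.6]
finger_gap: 0.0852
grasp_force: 0.0
```

Run:
```python
from h import *
import pickle
c=cap('wrist'); save(c,'w1.png'); pickle.dump(c,open('w1.pkl','wb'))
s=manip.observe(); M=R.from_quat(s['ee_rot']).as_matrix(); print(s['t'],s['ee_pos'],np.degrees(np.arctan2(M[1,0],M[0,0])),M[:,2],s['wrist_force'],proj(c,[.599,.266,.089]))
```

```text
2.7 [0.59884773 0.26414465 0.2497039 ] 42.807428860639575 [-5.71160705e-04 -2.10348338e-04 -9.99999815e-01] [-0.61457088 -0.11008411  0.08922308] [316.57572695 182.09907358]
```

View pics/w1.png

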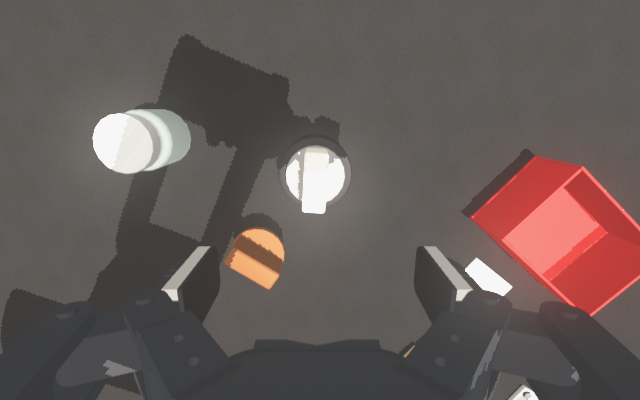

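Wrist view: the wing's top spans (302-326, 152-213) with its centre near (314,182), as predicted. The collar is around (315,173), the brown cap at (256,258) and the jar at (130,140). I'll refine the wing's yaw and centre, and check finger clearance to the brown cap.

Run:
```python
from h import *
import pickle
c=pickle.load(open('w1.pkl','rb')); f=c['frame'].astype(int)
print(f.min(2)[146:220:4,292:340:3])
hsv=cv2.cvtColor(c['frame'],cv2.COLOR_RGB2HSV)
m=((hsv[...,0]<20)&(hsv[...,1]>100)).astype(np.uint8); m[:,330:]=0
n,l,s,ce=cv2.connectedComponentsWithStats(m);k=1+np.argmax(s[1:,4]);ys,xs=np.where(l==k)
M=c['M']; 
s_=manip.observe(); T=R.from_quat(s_['ee_rot']).as_matrix()
q=np.array([T.T@(onz(c,x,y,.065)-np.array([.599,.265,.065])) for x,y in zip(xs,ys)]); print('brown in tool axes mm',(q.min(0)*1e3).round(),(q.max(0)*1e3).round())
for u,v in [(302,152),(326,152),(326,213),(302,213)]: print(T.T@(onz(c,u,v,.089)-s_['ee_pos']))
```

```text
[[ 80  83  83  83  83 124 140 150 158 143 117  89  83  84  84  83]
 [ 84  83 121 161 166 193 196 195 196 195 195 195 165 111  84  83]
 [ 83 157 215 167 181 237 237 237 237 236 235 234 201 167 165  85]
 [164 166 168 167 205 239 239 239 239 239 239 247 239 168 239 239]
 [235 245 240 167 216 239 239 239 239 239 239 247 218 167 246 246]
 [245 245 245 167 223 239 239 240 240 240 239 238 240 246 246 246]
 [245 245 224 168 226 239 240 240 240 240 240 247 246 246 246 246]
 [245 245 187 168 247 247 247 247 247 247 247 247 246 246 246 246]
 [245 245 240 168 247 247 247 247 247 247 247 247 246 246 246 246]
 [245 245 223 167 247 247 247 247 247 247 247 247 246 246 246 246]
 [245 245 173 168 247 247 247 247 247 247 247 247 246 246 246 246]
 [245 245 238 168 247 247 247 247 247 247 247 247 246 246 246 246]
 [135 245 222 168 247 247 247 247 247 247 247 247 246 246 246 208]
 [118 124 213 167 247 247 247 247 247 247 247 247 246 245 135 131]
 [110 114 121 132 247 247 247 247 247 247 247 244 130 129 124 110]
 [108 108 111 135 247 247 247 247 247 247 247 218 109 107 108 109]
 [105 109 107 117 247 247 247 247 247 247 247 180 110 111 108 110]
 [108 109 109 109 108 111 110 112 110 110 109 111 109 108 107 105]
 [104 106 105 105 109 107 110 110 110 107 107 107 107 107 105 108]]
brown in tool axes mm [-121.  -97.    0.] [-51. -34.   0.]
[ 0.02844361 -0.01395241  0.16069121]
[0.02842515 0.00705685 0.16068631]
[-0.02765427  0.00742378  0.16071774]
[-0.02763856 -0.01466511  0.16072289]
```

Request:
apply_moves(motion="1 0 -0.25 0 0;1 0 0 0 0.03;1 0 0 3.5 0;1 0 0 3.5 0;1 0 0 3.5 0;1 0 0 3.5 0;1 0 0 1.7 0;1 0 0 1.7 0;1 0 0 0 0;1 0 0 0 0", newtons=80)

```text
t: 3.53
ee_pos: [0.5966, 0.2658, 0.0751]
ee_rot: [0.936, 0.352, -0.001, -0.0]
wrist_force: [0.1, 0.3, 0.5]
finger_gap: 0.0855
grasp_force: 0.0
```

Request:
apply_moves(motion="0 0 0 0 0;0 0 0 0 0;0 0 0 0 0;0 0 0 0 0;0 0 0 0 0;0 0 0 0 0;0 0 0 0 0;0 0 0 0 0;0 0 0 0 0;0 0 0 0 0")

```text
t: 4.37
ee_pos: [0.598, 0.2663, 0.0772]
ee_rot: [0.936, 0.352, 0.001, 0.0]
wrist_force: [-0.6, 0.2, 5.4]
finger_gap: 0.0211
grasp_force: 78.8
```

Run:
```python
from h import *
s=manip.observe(); M=R.from_quat(s['ee_rot']).as_matrix(); print(s, np.degrees(np.arctan2(M[1,0],M[0,0])))
```

```text
{'t': 4.3667, 'joint_positions': array([ 3.54494726e-01,  5.71570759e-01,  1.53385034e+00, -9.63318927e-05,
        1.03412933e+00,  1.20557045e+00]), 'joint_velocities': array([-1.07380350e-03, -5.53016533e-05, -8.92552808e-05, -1.32546458e-03,
       -8.89028640e-04, -4.50727664e-04]), 'joint_torque': array([ 9.84395435e-02, -5.30861413e+01, -1.87717187e+01,  6.45789248e-02,
       -2.08714474e-01, -4.65773279e-02]), 'ee_pos': array([0.59801721, 0.26631119, 0.07721355]), 'ee_rot': array([9.35936881e-01, 3.52166311e-01, 1.02087632e-03, 4.68980199e-05]), 'wrist_force': array([-0.61266843,  0.1799867 ,  5.44450971]), 'torque': array([-0.10051451,  0.09792409, -0.04189093]), 'grasp_force': 78.76220226287842, 'finger_gap': 0.02113719279852844} 41.23981338894331
```

Request:
apply_moves(motion="0 0 0 -1.5 0;0 0 0 -3.2 0;0 0 0 -4 0;0 0 0 -4 0;0 0 0 0 -0.1033;0 0 0 0 -0.1033;0 0 0 0 -0.1033;0 0 0 0 -0.1033;0 0 0 0 -0.1033;0 0 0 0 -0.1033")

```text
t: 5.2
ee_pos: [0.5965, 0.2658, 0.2021]
ee_rot: [0.782, 0.623, -0.001, -0.0]
wrist_force: [-0.0, -0.1, -1.3]
finger_gap: 0.0207
grasp_force: 78.8
```

Request:
apply_moves(motion="0 0 0 0 -0.1033;0 0 0 0 -0.1033;0 0 0 0 -0.1033;0 0 0 0 -0.1033;0 -3.6 -1.12 0 0;0 -3.6 -1.12 0 0;0 -3.6 -1.12 0 0;0 -3.6 -1.12 0 0;0 -3.6 -1.12 0 0;0 -3.6 -1.12 0 0")

```text
t: 6.03
ee_pos: [0.5691, 0.04, 0.2023]
ee_rot: [0.64, 0.769, -0.001, -0.001]
wrist_force: [0.9, -1.1, -1.4]
finger_gap: 0.0206
grasp_force: 78.7
```

Request:
apply_moves(motion="0 -3.6 -1.12 0 0;0 -3.6 -1.12 0 0;0 -3.6 -1.12 0 0;0 -3.6 -1.12 0 0;0 -3.6 -1.12 0 0;0 -3.6 -1.12 0 0;0 -3.6 -1.12 0 0;0 -3.6 -1.12 0 0;0 0 0 0 0;0 0 0 0 0")

```text
t: 6.87
ee_pos: [0.5334, -0.26, 0.2022]
ee_rot: [0.641, 0.767, -0.0, -0.001]
wrist_force: [0.4, 0.9, -1.9]
finger_gap: 0.0207
grasp_force: 78.7
```

Run:
```python
from h import *
import pickle
s=manip.observe(); M=R.from_quat(s['ee_rot']).as_matrix(); print(s['t'],s['ee_pos'], np.degrees(np.arctan2(M[1,0],M[0,0])),s['wrist_force'],s['finger_gap'],s['grasp_force'],s['joint_positions'])
c=cap('wrist'); save(c,'w2.png'); pickle.dump(c,open('w2.pkl','wb')); print(proj(c,[.528,-.219,.06]))
```

```text
6.8667 [ 0.53342934 -0.26002174  0.2021636 ] 100.19510907345031 [ 0.41369854  0.86152548 -1.94394278] 0.020660097762896564 78.65047216415405 [-5.24738689e-01  3.71581376e-01  1.53371451e+00  1.20285735e-05
  1.23763180e+00 -7.02681292e-01]
[320.67911473 140.65868228]
```

View pics/w2.png

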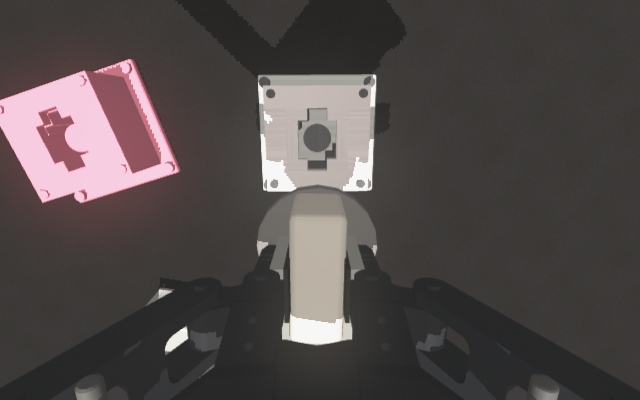

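Wrist view: the cell mouth's slots run vertically in the image, (317,107)-(317,168), with the centre near (317,138). The cap wing sits at columns 290-347, so it is nearly aligned. I'll measure the offsets.

Run:
```python
from h import *
import pickle
c=pickle.load(open('w2.pkl','rb')); s=manip.observe(); T=R.from_quat(s['ee_rot']).as_matrix()
g=cv2.cvtColor(c['frame'],cv2.COLOR_RGB2GRAY)
tl=lambda u,v,z: (T.T@(onz(c,u,v,z)-s['ee_pos'])*1e3).round(1)
for v in (112,116,120,160,164): print(v,g[v,300:336:1].tolist())
print('col317',g[100:176,317].tolist())
print('col303',g[118:162,303].tolist(),'331',g[118:162,331].tolist())
for v in (200,240,300): print('wing',v,g[v,284:296].tolist(),g[v,340:354].tolist())
# screws
for (u,v) in [(271,93),(363,93),(274,184),(361,184)]:
    p=g[v-7:v+8,u-7:u+8].astype(float); w=np.clip(110-p,0,None); yy,xx=np.mgrid[v-7:v+8,u-7:u+8]; uu,vv=(w*xx).sum()/w.sum(),(w*yy).sum()/w.sum(); print('screw',round(uu,1),round(vv,1),tl(uu,vv,.06))
print('mouth',tl(317,138,.06),T.T@(np.array([.528,-.219,.06])-s['ee_pos'])*1e3)
zt=s['ee_pos'][2]+.012
print('wing',tl(290,240,zt),tl(347,240,zt))
```

```text
112 [185, 185, 185, 185, 184, 184, 185, 107, 69, 140, 162, 163, 164, 164, 164, 164, 164, 164, 164, 164, 164, 164, 164, 164, 163, 164, 153, 166, 184, 186, 185, 185, 185, 185, 185, 185]
116 [185, 186, 186, 185, 185, 185, 185, 106, 70, 131, 159, 162, 162, 163, 162, 161, 162, 161, 161, 161, 161, 162, 161, 162, 162, 162, 151, 166, 185, 186, 186, 186, 186, 186, 185, 186]
120 [140, 140, 140, 140, 140, 140, 140, 98, 101, 152, 164, 164, 164, 164, 164, 165, 164, 164, 164, 164, 164, 165, 165, 165, 164, 164, 161, 168, 175, 176, 175, 175, 175, 175, 175, 175]
160 [180, 180, 180, 180, 180, 180, 180, 151, 119, 114, 115, 114, 115, 114, 115, 115, 115, 114, 115, 114, 114, 115, 114, 114, 115, 78, 96, 178, 185, 184, 184, 183, 183, 183, 184, 184]
164 [183, 183, 183, 182, 182, 182, 182, 144, 86, 76, 76, 76, 76, 75, 75, 76, 76, 77, 76, 75, 75, 75, 76, 76, 76, 74, 95, 175, 182, 182, 183, 182, 182, 181, 182, 181]
col317 [188, 189, 189, 189, 189, 188, 188, 188, 132, 142, 159, 161, 164, 164, 163, 162, 161, 161, 161, 162, 164, 164, 164, 139, 101, 89, 89, 89, 90, 89, 89, 90, 90, 89, 90, 90, 89, 90, 90, 90, 90, 90
[... 626 characters left out ...]
10, 111, 111, 111, 111, 112, 112, 127, 131] [131, 125, 112, 110, 110, 111, 110, 110, 110, 110, 110, 110, 109, 106]
wing 240 [111, 112, 112, 111, 111, 131, 153, 162, 166, 169, 173, 177] [176, 173, 169, 166, 162, 152, 127, 113, 111, 112, 112, 112, 111, 112]
wing 300 [58, 60, 60, 60, 58, 54, 93, 158, 166, 170, 174, 176] [168, 164, 161, 88, 57, 57, 62, 61, 62, 62, 55, 54, 54, 55]
screw 270.2 93.3 [ 76.2 -37.7 142.3]
screw 363.1 92.8 [ 76.3  35.  142.2]
screw nan nan [nan nan nan]
screw 364.5 191.0 [ -2.8  38.9 142.1]
mouth [ 41.5  -1.1 142.2] [ 39.40654114   1.85371063 142.20335233]
wing [ 17.3 -11.5 -12. ] [ 17.3   9.8 -12. ]<stdin>:12: RuntimeWarning: invalid value encountered in scalar divide
```

Run:
```python
from h import *
import pickle
c=pickle.load(open('w2.pkl','rb')); s=manip.observe(); T=R.from_quat(s['ee_rot']).as_matrix()
g=cv2.cvtColor(c['frame'],cv2.COLOR_RGB2GRAY)
tw=lambda x,y,z: proj(c,s['ee_pos']+T@np.array([x,y,z])).round(1)
tl=lambda u,v,z: (T.T@(onz(c,u,v,z)-s['ee_pos'])*1e3).round(1)
for z in(-.012,-.010): print('pred wing ends',tw(.028,0,z),tw(-.028,0,z),'base',tw(.028,0,z+.036))
print('collar far',tw(.03,-.001,.024), tw(.03,-.001,.032))
print('col317 180-230',g[180:230,317].tolist()); print('310-350',g[312:350,317].tolist())
for v in (108,119.5,158.7,170): print(v,tl(317,v,.06))
```

```text
pred wing ends [320.9 212.7] [320.8 342.8] base [319.9 189.1]
pred wing ends [320.8 211. ] [320.7 339.5] base [319.8 188.1]
collar far [317.7 185. ] [317.7 181.3]
col317 180-230 [183, 184, 183, 183, 152, 106, 90, 94, 107, 114, 113, 111, 112, 123, 132, 135, 135, 135, 135, 135, 135, 135, 136, 136, 136, 137, 136, 136, 136, 136, 136, 136, 136, 138, 145, 153, 162, 170, 173, 175, 176, 177, 178, 179, 179, 180, 180, 180, 180, 180]
310-350 [180, 180, 180, 180, 180, 180, 180, 180, 180, 245, 247, 247, 247, 247, 247, 247, 247, 247, 247, 247, 247, 247, 247, 247, 247, 247, 247, 247, 247, 247, 245, 237, 196, 113, 61, 60, 60, 59]
108 [ 65.   -1.1 142.3]
119.5 [ 56.1  -1.1 142.2]
158.7 [ 24.7  -1.2 142.2]
170 [ 15.3  -1.2 142.2]
```

Request:
apply_moves(motion="0 2.05 0.05 0 0;0 2 0 0 0;0 0 0 2.7 0;0 0 0 2.7 0;0 0 0 2.7 0;0 0 0 0.3 0;0 0 0 0.3 0;0 0 0 0.3 0;0 0 0 0.2 0;0 0 0 0 0")

```text
t: 7.75
ee_pos: [0.5282, -0.2182, 0.112]
ee_rot: [0.64, 0.769, 0.0, 0.001]
wrist_force: [0.1, -0.8, -2.9]
finger_gap: 0.0208
grasp_force: 78.6
```

Run:
```python
from h import *
s=manip.observe(); M=R.from_quat(s['ee_rot']).as_matrix(); print(s['t'],s['ee_pos'], np.degrees(np.arctan2(M[1,0],M[0,0])),s['wrist_force'],s['torque'],s['finger_gap'],s['grasp_force'])
c=cap('side');d=cap('scene'); k=lambda c,x,y,w,h:cv2.resize(c['frame'][y:y+h,x:x+w,::-1],(400,400),interpolation=cv2.INTER_CUBIC)
cv2.imwrite('pics/near.png',np.hstack([k(c,302,125,60,60),k(d,220,200,70,70)]))
```

```text
7.75 [ 0.5282367  -0.21820008  0.11202289] 100.44087273153269 [ 0.10830566 -0.83809899 -2.93193762] [ 0.00094813 -0.01955631 -0.05162529] 0.020832759406655042 78.60857963562012
```

View pics/near.png

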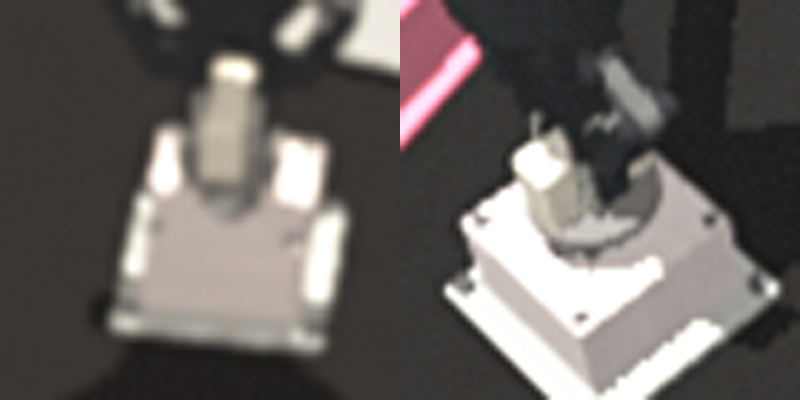

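The cap's collar is centred over the block in both views (left crop (228,170), right crop (595,215)) and there is no contact force. I'll go on slowly.

Request:
apply_moves(motion="0 0 0 0.15 0;0 0 0 0.15 0;0 0 0 0.15 0;0 0 0 0.15 0;0 0 0 0.1 0;0 0 0 0 0;0 0 0 0 0;0 0 0 0 0;0 0 0 0 0;0 0 0 0 0")

```text
t: 8.68
ee_pos: [0.5276, -0.2182, 0.1042]
ee_rot: [0.64, 0.768, -0.0, 0.0]
wrist_force: [-0.3, 0.6, 3.5]
finger_gap: 0.0209
grasp_force: 79.3
```

Request:
apply_moves(motion="0 0 0 0.2 0;0 0 0 0.2 0;0 0 0 0.2 0;0 0 0 0.2 0;0 0 0 0.2 0;0 0 0 0.2 0;0 0 0 0.2 0;0 0 0 0 0;0 0 0 0 0;0 0 0 0 0")

```text
t: 9.52
ee_pos: [0.5277, -0.2183, 0.0922]
ee_rot: [0.64, 0.768, 0.0, 0.001]
wrist_force: [-5.5, 1.6, 19.6]
finger_gap: 0.021
grasp_force: 81.5
```

Request:
apply_moves(motion="0 0 -0.1 0 0;0 0 0 0.15 0;0 0 0 0 0;0 0 0 0 0.05;0 0 0 0 0.1;0 0 0 0 0.1;0 0 0 0 0.1;0 0 0 0 0;0 0 0 0 0;0 0 0 0 0", newtons=110)

```text
t: 10.35
ee_pos: [0.5285, -0.2194, 0.0922]
ee_rot: [0.764, 0.645, 0.001, 0.003]
wrist_force: [-3.0, 0.6, 25.2]
finger_gap: 0.0205
grasp_force: 108.0
```

```bash
cat > st.py <<'E'
from h import *
s=manip.observe(); M=R.from_quat(s['ee_rot']).as_matrix(); print(s['t'],s['ee_pos'], np.degrees(np.arctan2(M[1,0],M[0,0])),M[:,2],s['wrist_force'],s['torque'],s['finger_gap'],s['grasp_force'],s['joint_positions'])
E
python3 st.py
```

```text
10.35 [ 0.52854095 -0.2193936   0.09223152] 80.33966003264072 [ 0.00541203 -0.002828   -0.99998136] [-3.03689477  0.56009481 25.22116532] [ 0.24738994  0.96665345 -0.27091   ] 0.02047665388922231 107.96843647956848 [-4.67204298e-01  4.61107439e-01  1.71358914e+00 -1.06618466e-04
  9.60790303e-01 -2.98544207e-01]
```

Request:
apply_moves(motion="0 0 0 0 0.115;0 0 0 0 0.115;0 0 0 0 0.115;0 0 0 0 0.115;0 0 0 0 0.115;0 0 0 0 0.115;0 0 0 0 0.115;0 0 0 0 0.115;0 0 0 0 0.115;0 0 0 0 0.115")

```text
t: 11.18
ee_pos: [0.5282, -0.2199, 0.0922]
ee_rot: [0.992, 0.124, 0.002, 0.002]
wrist_force: [-4.0, -1.4, 27.0]
finger_gap: 0.0204
grasp_force: 107.6
```

```bash
python3 st.py
```

```text
11.1833 [ 0.52822883 -0.21994993  0.09224121] 14.223434665883325 [ 0.00479442 -0.0039766  -0.9999806 ] [-4.02042912 -1.43588282 26.97028808] [0.08607213 1.00745852 0.27722706] 0.02041100153664811 107.55391359329224 [-4.67516907e-01  4.61063427e-01  1.71364468e+00 -1.69480821e-03
  9.60813110e-01  8.56009550e-01]
```

Request:
apply_moves(motion="0 0 0 0 0.03;0 0 0 0 0.03;0 0 0 0 0.03;0 0 0 0 0.03;0 0 0 0 0;0 0 0 0 0;0 0 0 0 0;0 0 0 0 0;0 0 0 0 0;0 0 0 0 0")

```text
t: 12.02
ee_pos: [0.5282, -0.2198, 0.0922]
ee_rot: [0.998, 0.067, 0.002, 0.002]
wrist_force: [-4.8, -0.7, 25.6]
finger_gap: 0.0208
grasp_force: 107.7
```

```bash
python3 st.py
```

```text
12.0167 [ 0.52823261 -0.21978518  0.09224618] 7.6348511347643635 [ 0.00489596 -0.00360246 -0.99998153] [-4.81282593 -0.72249551 25.64779352] [0.106545   0.94356107 0.08555031] 0.02077605169044833 107.7015495300293 [-4.67490680e-01  4.61010393e-01  1.71373317e+00 -1.23165861e-03
  9.60855333e-01  9.70764080e-01]
```

Request:
apply_moves(motion="0 0 0 0 0.03;0 0 0 0 0.03;0 0 0 0 0.03;0 0 0 0 0.02;0 0 0 0 0;0 0 0 0 0;0 0 0 0 0;0 0 0 0 0;0 0 0 0 0;0 0 0 0 0")

```text
t: 12.85
ee_pos: [0.5285, -0.2186, 0.0922]
ee_rot: [1.0, 0.012, 0.003, 0.001]
wrist_force: [-4.3, 3.9, 26.2]
finger_gap: 0.0204
grasp_force: 109.3
```

```bash
python3 st.py
```

```text
12.85 [ 0.52850631 -0.21864147  0.09219435] 1.4036353793023248 [ 0.00528763 -0.00221209 -0.99998357] [-4.27208349  3.92914859 26.20191943] [0.48541166 0.55173501 0.58770616] 0.020416898433594285 109.32190418243408 [-4.66356504e-01  4.60938327e-01  1.71406102e+00  4.89987437e-04
  9.60875723e-01  1.07966837e+00]
```

Request:
apply_moves(motion="0 0 0 0 0.03;0 0 0 0 0;0 0 0 0 0;0 0 0 0 0;0 0 0 0 0;0 0 0 0 0;0 0 0 0 0;0 0 0 0 0;0 0 0 0 0;0 0 0 0 0")

```text
t: 13.68
ee_pos: [0.5285, -0.2185, 0.0922]
ee_rot: [1.0, -0.001, 0.002, 0.001]
wrist_force: [-3.4, 2.9, 25.7]
finger_gap: 0.0206
grasp_force: 110.0
```

```bash
python3 st.py
python3 - <<'E'
from h import *
c=cap('side');d=cap('scene');w=cap('wrist'); k=lambda c,x,y,w,h:cv2.resize(c['frame'][y:y+h,x:x+w,::-1],(390,390),interpolation=cv2.INTER_CUBIC)
cv2.imwrite('pics/end.png',np.hstack([k(w,200,60,240,240),k(d,220,200,70,70)]))
E
```

```text
13.6833 [ 0.52845348 -0.21854892  0.09221216] -0.1612238245079996 [ 0.0049497  -0.00270661 -0.99998409] [-3.35748646  2.94795537 25.66152285] [0.59511932 0.61848854 1.52683796] 0.0205849241046113 110.002201795578 [-4.65884615e-01  4.60870751e-01  1.71413372e+00 -2.37492174e-04
  9.60950140e-01  1.10786774e+00]
```

View pics/end.png

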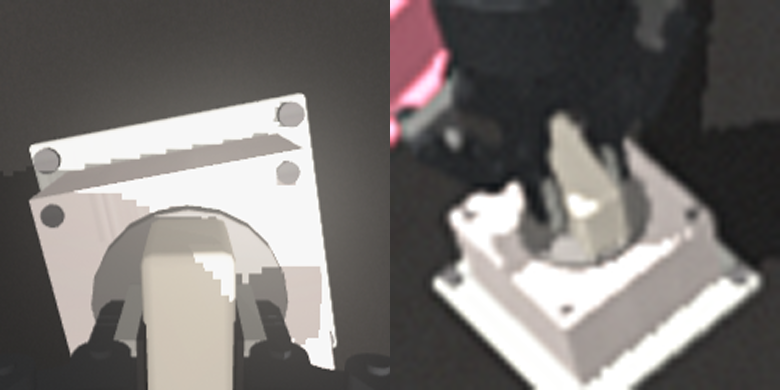

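The cap's wing is turned across the cell and still aligned with the fingers (left crop (190,300)), and the collar lies flat on the block (right crop (585,235)). The height is at flush with about 26 N of press, and the turning torque has risen to 1.5 N m, so it is at the stop.

```bash
python3 -c "
from bench import manip
print(manip.close_job())"
```

```text
the job is handed in; nothing more can be done
None
```

The cap is pressed flush into the test cell and turned clockwise to its stop, still gripped and pressed with about 26 N; the job was handed in at about 14 s of the 43 s limit, with no verdict returned.

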